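Hold an end mill down on the spring stop while the collet nut is tightened

TASK

Take the tallest of the three end mills out of the wooden stand and put it, shank down, into the bore of the collet chuck that stands in the steel tightening fixture. Press it down onto the fixture's spring stop with a steady force of about 12 newtons and stay like that, still gripping the mill: the program finishes while holding it so, for the machinist to tighten the nut. Never ram the stop to the bottom of its travel, and leave the other two mills, the spanner and the spare nut where they are.

Things in the scene. Friction and masses are not known exactly. Their poses are not given: they have to be found in the camera images.
- long_mill: The end mill to load, the tallest: steel rod 16 mm in diameter, 150 mm long, about 0.22 kg; smooth shank (lower 80 mm, foot bevelled 1.5 mm), spiral flutes on the upper 70 mm (also 16 mm across; grip there). Origin at the centre of its foot (shank end), z along the rod to the tip. Starts upright in any of the stand's holes, foot 10 mm and tip 160 mm above the table.
- medium_mill: Bystander: the same sort of end mill, 16 mm in diameter, 94 mm long, upright in another hole of the stand (tip 104 mm above the table). Origin at the centre of its foot, z up.
- short_mill: Bystander: the same sort of end mill, 16 mm in diameter, 78 mm long, upright in the third hole (tip 88 mm above the table). Origin at the centre of its foot, z up.
- stand: Wooden block bolted to the table, 60 x 170 x 50 mm (x, y, z), with three upright blind holes 19 mm in diameter and 40 mm deep in a row along its y axis at y = -55, 0 and 55 mm. Origin at the centre of its underside on the table; z up.
- fixture: Steel tightening fixture bolted to the table, 100 x 120 mm (x, y), open at front and back: base plate, two cheeks at y = -54 and 54 mm, top plate (upper face 80 mm above the table), and in its middle a round collet chuck with its nut upwards and an upright bore on the z axis. Origin at the centre of the underside on the table, z up.
- bore_mouth (a point): Centre of the bore's mouth, level with the top of the nut (57 mm across), 120 mm above the table. The mouth narrows like a funnel from 27 mm at the rim to 19 mm, 12 mm lower; from there the through bore is straight, 19 mm in diameter, down to 60 mm above the table.
- stop: Spring stop under the bore, seen between the cheeks: brass disc 28 mm in diameter on a coil spring. Origin at the centre of its upper face, z up; unloaded that face is 52 mm above the table (a mill just touching it has its tip at 202 mm). It sinks straight down when pressed, 1 mm per 0.8 N (12 N: 15 mm), at most 28 mm.
- spanner: Bystander: a steel wrench lying flat on the table beyond the work, about 180 mm long. Origin under its middle.
- spare_nut: Bystander: a spare collet nut lying on the table beyond the work, a dark steel ring 50 mm across, 22 mm high, with a 24 mm hole. Origin at the centre of its underside.

How it is judged:
By the outcome, as a careful person would: the job done as asked, in the order asked, and still so for the second after the job is handed in, while the arm keeps its last pose, push and grip.
It also fails if it takes over 48 s, if anything falls off the work surface, if the arm or the gripper's body presses on something with over 40 N, if the wrist force passes 120 N, or if a joint passes its speed limit or range.

ROBOT

A 6-joint arm with a two-finger parallel gripper is mounted at the origin on the work surface. World frame = base frame: x ahead of the robot, y to its left, z up, the work surface at z = 0. Lengths are in m, angles in rad, forces in N, time in s.
With the tool pointing down it reaches from about 0.275 to 0.825 m from the base axis. Payload 4.9 kg.
Tool frame: the origin (TCP) lies on the front face of the gripper's body, between the roots of the fingers; the fingertips stand 73 mm ahead of it and the grasp point (between the pads) lies 54 mm ahead of it; z points along the fingers, y is the line along which they close (so a half turn about z gives the same grasp; the last joint's range is limited). The gripper opens to 85 mm and grips with 20 to 120 N. Pads are 22 mm wide; open, the fingers measure 114 mm over their backs; the gripper's body (76 mm by 85 mm) begins 54 mm behind the grasp point. The pads swing forward as they close: fully open they stand 13 mm farther back than shut.
Start: joints at [1.184, 0.326, -0.193, 1.052, 0, 1.437], TCP at [0.138, 0.533, 0.304] pointing down, gripper open.
Joint ranges: [-2.65, 2.65], [-0.97, 1.79], [-1.3, 1.35], [-1.93, 2.1], [-1.47, 1.37], [-3.14, 3.14]. Speed limits (rad/s): [2.57, 2.57, 3.14, 3.14, 3.14, 3.14].

INTERFACE

Orientations are given as a rotation vector (axis times angle).
In Python, from workcell import env, imaging, order gives the robot as it stands (env), with the cameras (imaging) and the job (order).
- The arm moves only by the shell command python3 jog.py [OPENING] [FORCE], which reads ROWS from standard input. ROWS is a JSON list of rows, 1 to 12 of them, each of 6 numbers: dx, dy, dz in units of 20 mm, then a rotation vector rx, ry, rz in units of 0.05 rad; each row shifts and turns the commanded pose from where the row before left it, along the tool's axes as they then stand; what a row does not reach is not made up. A row lasts 1/12 s, in which the tool goes at most 0.0417 m and 0.125 rad, less where a joint would pass 70% of its speed; a pose out of reach is approached as far as the arm can. OPENING is the finger opening in m, set as the command begins (- or left out keeps the last). The fingers move at their own pace and stop on an object; FORCE is the grip in N (left out, the last holds). Time passes only in rows, so rows that do not move let the fingers close. It prints the time, the measured TCP pose, the force, the opening and the grip force at its end. Input that does not fit is refused with a message, and nothing moves.
- env.get_obs(): the state, without advancing time (a new reading comes with each control period).
- imaging.grab_frame(name): name is "scene" or "top" or "wrist"; returns a dict with "color" (400x640x3 uint8, red, green, blue), "depth" (400x640 float32, m along the optical axis (not along the pixel's ray), 0 where there is no reading), "K" (3x3 intrinsics, pixels), "R" (3x3) and "t" (3): a world point X has camera coordinates R X + t. Camera axes: x right, y down, z forward; pixel columns grow to the right and rows downward; lengths in m; the calibration is good to about 2 mm. A picture is of the moment at which its call begins.
- order.finish_job(): hands the job in; it is judged then, once.
The state is a dict: "time": time; "joint_positions": joint angles; "dq": joint speeds; "joint_torque": joint torques, N m; "tcp_pos": TCP position; "ee_rot": TCP orientation; "contact_force": force on the tool from outside, world axes, zero at the start; "moment": the same for the moment, N m; "width": finger opening in m; "gripper_force": force on a finger pad.
Only numpy, scipy, OpenCV 4.12 (cv2) and the standard library are available. Lean on these libraries where they do the work, as an engineer would, in place of code of your own. Each camera call takes 0.05 s, during which the arm holds its last target. There are 200 camera calls.

## Working session

There is one attempt and no reset: what is moved stays moved. The work goes in short steps, Python scripts to look and compute and a shell command to move; the robot and the scene stay as the last step left them, time stands still between calls to the robot, and variables do not carry over. Pictures are saved under pics/ and viewed, at most 10 in all, crops included, and the job is handed in when it is done.

```bash
ls; mkdir -p pics; cat > h.py <<'E'
import numpy as np, cv2
from workcell import env, imaging, order
def pts(f):
    d=f["depth"];K=f["K"];v,u=np.mgrid[:400,:640]
    c=np.stack([(u-K[0,2])/K[0,0]*d,(v-K[1,2])/K[1,1]*d,d],-1)
    return (c-f["t"])@f["R"]
def save(f,n,box=None,s=1):
    im=f["color"][...,::-1]
    if box: im=im[box[1]:box[3],box[0]:box[2]]
    cv2.imwrite(f"pics/{n}.png",cv2.resize(im,None,fx=s,fy=s))
E
python3 - <<'E'
from h import *
o=env.get_obs();print({k:np.round(v,3) for k,v in o.items()})
t=imaging.grab_frame("top");s=imaging.grab_frame("scene")
save(t,"top");save(s,"scene")
np.savez("f.npz",**{"t_"+k:v for k,v in t.items()},**{"s_"+k:v for k,v in s.items()})
for f in(t,s):print(np.round(f["K"],1),np.round(-f["R"].T@f["t"],3))
P=pts(t);ok=t["depth"]>0
for a,b in((.04,.055),(.07,.085),(.085,.115),(.115,.125),(.14,.17)):
    m=(ok&(P[...,2]>a)&(P[...,2]<b)).astype(np.uint8)
    n,l,st,c=cv2.connectedComponentsWithStats(m)
    for i in range(1,n):
        if st[i,4]>8:
            q=P[l==i];print(a,st[i],np.round(q.mean(0),4),np.round(q.min(0),3),np.round(q.max(0),3))
E
```

```text
jog.py
pics
workcell.py
{'time': np.float64(0.0), 'joint_positions': array([ 1.184,  0.327, -0.194,  1.052,  0.   ,  1.437]), 'dq': array([-0.   ,  0.001,  0.   , -0.001,  0.001, -0.001]), 'joint_torque': array([ 0.0000e+00, -4.4341e+01,  2.6244e+01,  1.6000e-02, -0.0000e+00,
        0.0000e+00]), 'tcp_pos': array([0.137, 0.532, 0.303]), 'ee_rot': array([-3.960e-01, -3.116e+00,  3.000e-03]), 'contact_force': array([-0.096,  0.644, -0.426]), 'moment': array([ 0.022,  0.008, -0.02 ]), 'gripper_force': np.float64(0.0), 'width': np.float64(0.085)}
[[404.9   0.  313.4]
 [  0.  404.9 197.8]
 [  0.    0.    1. ]] [0.543 0.002 1.045]
[[411.6   0.  325.6]
 [  0.  411.6 208.1]
 [  0.    0.    1. ]] [ 1.195 -0.307  0.575]
0.04 [552  88  88  69 341] [ 0.7951 -0.6     0.0474] [ 0.735 -0.747  0.04 ] [ 0.906 -0.546  0.055]
0.04 [566  90  74  12 197] [ 0.8874 -0.6753  0.0478] [ 0.872 -0.765  0.04 ] [ 0.901 -0.584  0.055]
0.04 [636 112   4  39  92] [ 0.7886 -0.7538  0.044 ] [ 0.748 -0.763  0.04 ] [ 0.844 -0.747  0.051]
0.04 [263 210   5  22  22] [0.5888 0.1627 0.0466] [0.563 0.157 0.04 ] [0.615 0.168
[... 1246 characters left out ...]
6 0.071] [0.592 0.233 0.083]
0.085 [232 210  19  26 121] [0.5793 0.2056 0.0899] [0.553 0.192 0.085] [0.613 0.235 0.102]
0.085 [229 217  11  11  58] [0.5837 0.2288 0.1056] [0.572 0.214 0.087] [0.595 0.236 0.115]
0.085 [392 255   6   7  28] [ 0.4967 -0.1465  0.0877] [ 0.489 -0.153  0.085] [ 0.503 -0.141  0.091]
0.085 [415 257   9   7  42] [ 0.4911 -0.1999  0.1006] [ 0.485 -0.208  0.086] [ 0.498 -0.194  0.106]
0.085 [439 259   6   7  28] [ 0.4871 -0.2513  0.0975] [ 0.479 -0.258  0.085] [ 0.494 -0.248  0.113]
0.115 [223 210  23  24 345] [0.5832 0.2228 0.1191] [0.558 0.197 0.115] [0.611 0.249 0.123]
0.14 [446 261  10   7  54] [ 0.4858 -0.2545  0.1556] [ 0.478 -0.263  0.14 ] [ 0.492 -0.248  0.163]
```

View pics/top.png

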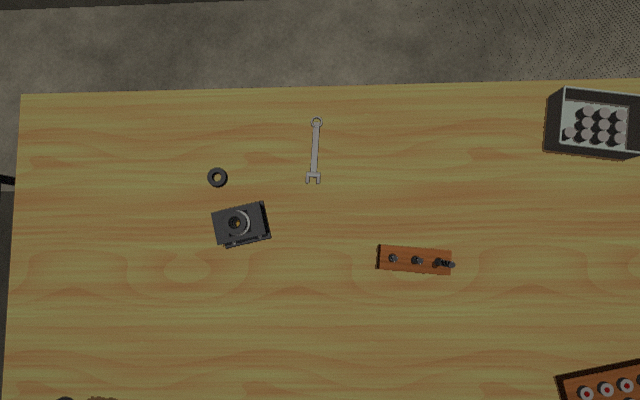

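View pics/scene.png

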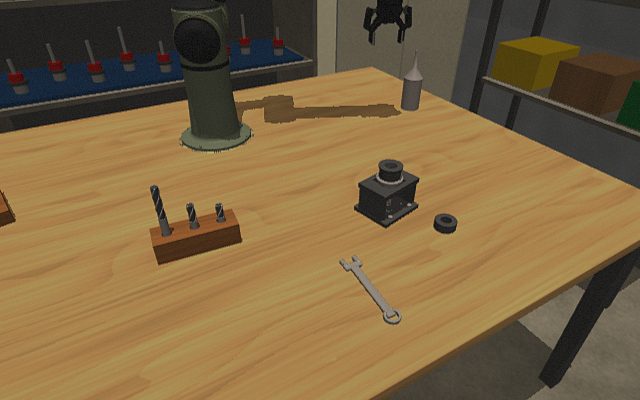

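The top view shows the long mill in the stand's right-hand hole at about (447,264), and the fixture's bore at (238,223). The scene view confirms it, with the tall mill at left (158,210). A bottle-like post stands near the arm at scene (411,95). Next I measure these more exactly.

```bash
cat >> h.py <<'E'
def ray(f,u,v,z):
    K,R,t=f["K"],f["R"],f["t"];d=R.T@np.array([(u-K[0,2])/K[0,0],(v-K[1,2])/K[1,1],1.]);c=-R.T@t
    return c+d*(z-c[2])/d[2]
from scipy.spatial.transform import Rotation as Ro
def totool(tgt):
    o=env.get_obs();return Ro.from_rotvec(o["ee_rot"]).inv().apply(np.array(tgt)-o["tcp_pos"])
E
python3 - <<'E'
from h import *
z=np.load("f.npz");t={k[2:]:z[k] for k in z if k[0]=='t'}
P=pts(t)
# stand top rect
hsv=cv2.cvtColor(t["color"],cv2.COLOR_RGB2HSV)
m=((abs(P[...,2]-.05)<.006)&(P[...,0]>.4)&(P[...,0]<.56)&(P[...,1]<-.08)&(P[...,1]>-.32)).astype(np.uint8)
r=cv2.minAreaRect(cv2.findContours(cv2.morphologyEx(m,cv2.MORPH_CLOSE,np.ones((9,9))),0,1)[0][0]);print(r)
q=cv2.boxPoints(r);w=[ray(t,*p,.05) for p in q];print(np.round(w,4),np.round(np.mean(w,0),4))
# mill tip
m=(P[...,2]>.13)&(P[...,2]<.18)&(P[...,1]<-.2)
q=P[m];print(np.round(q[q[:,2]>.155].mean(0),4),(q[:,2]>.155).sum())
# nut
m=(abs(P[...,2]-.12)<.006)&(abs(P[...,1]-.22)<.06)
c=max(cv2.findContours(m.astype(np.uint8),0,1)[0],key=len);e=cv2.fitEllipse(c);print(e,ray(t,*e[0],.12))
# scene view
s={k[2:]:z[k] for k in z if k[0]=='s'};S=pts(s)
m=(S[...,2]>.08)&(S[...,2]<.17)&(abs(S[...,0]-.486)<.03)&(abs(S[...,1]+.254)<.03)
q=S[m];print(len(q),[(h,np.round(q[abs(q[:,2]-h)<.008].mean(0),4)) for h in(.09,.11,.13,.15)])
m=(abs(S[...,2]-.12)<.005)&(abs(S[...,1]-.22)<.06)&(abs(S[...,0]-.58)<.06)
q=S[m];print(len(q),cv2.minEnclosingCircle(q[:,:2].astype(np.float32)))
# bottle
m=(P[...,0]<.3)&(P[...,1]>.3)&(P[...,2]>.03);q=P[m];print(q.min(0),q.max(0))
b=np.concatenate([t["color"][185:265,190:290],t["color"][225:305,370:470]],1)
cv2.imwrite("pics/crop.png",cv2.resize(b,None,fx=4,fy=4,interpolation=0)[...,::-1])
o=env.get_obs();print("tool",totool([.486,-.254,.32]))
E
```

```text
((415.1594543457031, 259.16607666015625), (71.98921203613281, 25.079273223876953), 4.969740867614746)
[[ 0.4693 -0.1128  0.05  ]
 [ 0.5292 -0.1196  0.05  ]
 [ 0.5125 -0.2907  0.05  ]
 [ 0.4533 -0.283   0.05  ]] [ 0.4911 -0.2015  0.05  ]
[ 0.4856 -0.2559  0.1593] 38
((234.03550720214844, 221.93655395507812), (22.658735275268555, 22.92030906677246), 30.980337142944336) [0.58301523 0.22248893 0.12      ]
322 [(0.09, array([ 0.4895, -0.2552,  0.0901])), (0.11, array([ 0.4896, -0.256 ,  0.11  ])), (0.13, array([ 0.4895, -0.2558,  0.1295])), (0.15, array([ 0.4897, -0.255 ,  0.15  ]))]
233 ((0.5825021266937256, 0.22361566126346588), 0.029195234179496765)Traceback (most recent call last):
  File "<stdin>", line 22, in <module>
    return umr_minimum(a, axis, None, out, keepdims, initial, where)
ValueError: zero-size array to reduction operation minimum which has no identity
```

The measurements agree: the mill is at about (0.486, -0.256) and the bore at (0.583, 0.223). I move above the mill.

The manual's scale: shifts go in units of 20 mm and turns go in units of 0.05 rad. Converting my numbers, -0.0305 m is -1.525, -0.024 m is -1.2.

```bash
R="x"; echo '[[-1.2,-1.525,0,0,0,0],[-1.2,-1.525,0,0,0,0],[-1.2,-1.525,0,0,0,0],[-1.2,-1.525,0,0,0,0],[-1.2,-1.525,0,0,0,0],[-1.2,-1.525,0,0,0,0],[-1.2,-1.525,0,0,0,0],[-1.2,-1.525,0,0,0,0],[-1.2,-1.525,0,0,0,0],[-1.2,-1.525,0,0,0,0],[-1.2,-1.525,0,0,0,0]]' | python3 jog.py 0.085 30
python3 -c "
from h import *
print(totool([.486,-.2555,.303]))"
```

```text
time: 1.02
tcp_pos: [0.3092, 0.1399, 0.3039]
ee_rot: [0.395, 3.116, 0.0]
contact_force: [0.1, 0.0, -0.0]
width: 0.0855
gripper_force: 0.0
[-0.26987826 -0.33877492  0.0008902 ]
```

```bash
echo '[[-1.2,-1.525,0,0,0,0],[-1.2,-1.525,0,0,0,0],[-1.2,-1.525,0,0,0,0],[-1.2,-1.525,0,0,0,0],[-1.2,-1.525,0,0,0,0],[-1.2,-1.525,0,0,0,0],[-1.2,-1.525,0,0,0,0],[-1.2,-1.525,0,0,0,0],[-1.2,-1.525,0,0,0,0],[-1.2,-1.525,0,0,0,0],[-1.2,-1.525,0,0,0,0],[0,0,0,0,0,0]]' | python3 jog.py
python3 - <<'E'
from h import *
print(totool([.486,-.2555,.189]))
f=imaging.grab_frame("wrist");save(f,"w1");P=pts(f)
print(np.round(-f["R"].T@f["t"],3))
m=(P[...,2]>.1)&(P[...,2]<.175)&(abs(P[...,0]-.486)<.03)&(abs(P[...,1]+.2555)<.03)&(f["depth"]>0)
q=P[m];print(len(q),q[:,2].max())
for h in(.11,.13,.15,.159):
  k=q[abs(q[:,2]-h)<.004];print(h,len(k),k.mean(0) if len(k) else 0,k.min(0) if len(k) else 0,k.max(0) if len(k) else 0)
E
```

```text
time: 2.02
tcp_pos: [0.4831, -0.2552, 0.3028]
ee_rot: [0.404, 3.114, -0.004]
contact_force: [-0.6, -1.0, 0.2]
width: 0.0849
gripper_force: 0.0
[-0.00264229  0.00076683  0.11385015]
[ 0.403 -0.233  0.372]
547 0.1612435040973561
0.11 37 [ 0.48001476 -0.25446163  0.10970967] [ 0.47749184 -0.26234843  0.10637039] [ 0.48435766 -0.24829897  0.11393551]
0.13 50 [ 0.47973389 -0.25505015  0.13014242] [ 0.47809426 -0.26205477  0.12602694] [ 0.48421475 -0.24730618  0.1339675 ]
0.15 49 [ 0.47954515 -0.25323445  0.15011534] [ 0.47728082 -0.25976955  0.14607922] [ 0.48778507 -0.247047    0.1539319 ]
0.159 257 [ 0.48414413 -0.25500773  0.15922786] [ 0.47809621 -0.26191553  0.15522486] [ 0.49291619 -0.24738588  0.1612435 ]
```

View pics/w1.png

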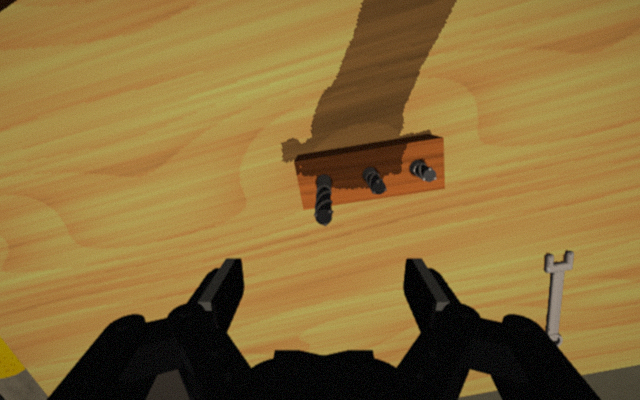

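The wrist view shows the long mill's tip at (323,215), midway between the fingers. I descend.

Scaled: -0.0025 m is -0.125, 0.03 m is 1.5.

```bash
echo '[[-0.125,0,1.2,0,0,0],[0,0,1.5,0,0,0],[0,0,1.5,0,0,0],[0,0,1.5,0,0,0],[0,0,0,0,0,0],[0,0,0,0,0,0]]' | python3 jog.py && echo '[[0,0,0,0,0,0],[0,0,0,0,0,0],[0,0,0,0,0,0],[0,0,0,0,0,0],[0,0,0,0,0,0],[0,0,0,0,0,0],[0,0,0,0,0,0],[0,0,0,0,0,0],[0,0,0,0,0,0],[0,0,0,0,0,0]]' | python3 jog.py 0 90
```

```text
time: 2.57
tcp_pos: [0.482, -0.2482, 0.1889]
ee_rot: [-0.394, -3.113, -0.004]
contact_force: [0.7, -1.0, 0.0]
width: 0.0848
gripper_force: 0.0
time: 3.4
tcp_pos: [0.4835, -0.2516, 0.1909]
ee_rot: [0.398, 3.116, -0.007]
contact_force: [-2.6, -4.4, 5.2]
width: 0.0141
gripper_force: 87.6
```

Scaled: -0.03 m is -1.5, -0.02 m is -1.

```bash
echo '[[0,0,-1,0,0,0],[0,0,-1,0,0,0],[0,0,-1,0,0,0],[0,0,-1.5,0,0,0],[0,0,-1.5,0,0,0],[0,0,-1.5,0,0,0],[0,0,0,0,0,0],[0,0,0,0,0,0]]' | python3 jog.py
python3 - <<'E'
from h import *
f=imaging.grab_frame("wrist");save(f,"w2");s=imaging.grab_frame("scene");S=pts(s);P=pts(f)
for i in range(4):
    imaging.grab_frame("top");o=env.get_obs();print(o["tcp_pos"],o["ee_rot"],o["contact_force"],o["width"])
p=o["tcp_pos"]
for n,X,ff in(("s",S,s),("w",P,f)):
  m=(np.hypot(X[...,0]-p[0],X[...,1]-p[1])<.02)&(X[...,2]>.14)&(X[...,2]<.255)&(ff["depth"]>0);q=X[m]
  print(n,len(q),q.min(0),q.max(0))
  for h in np.arange(.165,.27,.012):
    k=q[abs(q[:,2]-h)<.005]
    if len(k): print(round(h,3),len(k),np.round(k.mean(0),4))
E
```

```text
time: 4.07
tcp_pos: [0.4839, -0.2499, 0.341]
ee_rot: [0.396, 3.114, -0.0]
contact_force: [-0.2, 0.9, -3.1]
width: 0.0139
gripper_force: 88.1
[ 0.48259919 -0.24911502  0.33797145] [-0.39559648 -3.11357308 -0.0032875 ] [ 0.49643606  0.74848541 -2.98064747] 0.013921049865006769
[ 0.48258904 -0.24913225  0.33788543] [-0.39555292 -3.1133244  -0.00336948] [-0.05355207  0.34066567 -2.42827714] 0.014209998148746277
[ 0.48267726 -0.24923766  0.33804758] [-3.95591277e-01 -3.11353356e+00 -3.03367871e-03] [-0.15288832  0.17843238 -2.8147885 ] 0.013956568107107397
[ 0.48280461 -0.24937537  0.33827841] [-3.95755348e-01 -3.11391721e+00 -2.55950953e-03] [ 0.49631647 -0.28809701 -3.52590277] 0.013678572574327835
s 462 [ 0.48246016 -0.2582835   0.15726321] [ 0.49516718 -0.24164722  0.25497847]
0.165 45 [ 0.4904 -0.2508  0.1651]
0.177 44 [ 0.4909 -0.2508  0.1769]
0.189 48 [ 0.4906 -0.2509  0.1886]
0.201 46 [ 0.4906 -0.2508  0.2011]
0.213 51 [ 0.4907 -0.2504  0.2131]
0.225 49 [ 0.4907 -0.2505  0.2251]
0.237 55 [ 0.4908 -0.25    0.237 ]
0.249 50 [ 0.4898 -0.2496  0.2489]
w 940 [ 0.47806303 -0.25798068  0.16030814] [ 0.48829893 -0.24233584  0.25492443]
0.165 48 [ 0.4805 -0.2496  0.1655]
0.177 56 [ 0.4803 -0.2495  0.1771]
0.189 73 [ 0.4805 -0.2494  0.1891]
0.201 75 [ 0.4803 -0.2491  0.2011]
0.213 94 [ 0.4804 -0.2489  0.213 ]
0.225 114 [ 0.4804 -0.2489  0.2249]
0.237 171 [ 0.4809 -0.2488  0.2377]
0.249 157 [ 0.4807 -0.2493  0.2493]
```

View pics/w2.png

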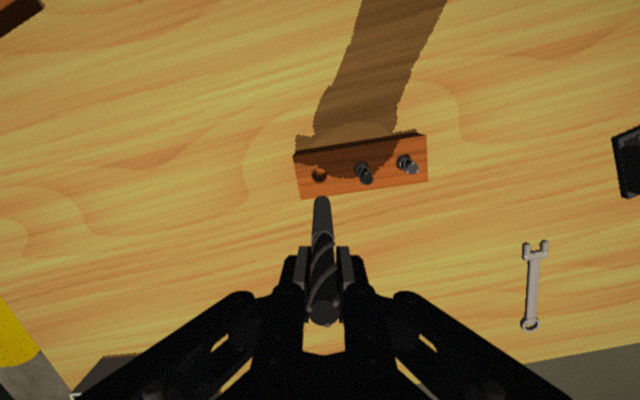

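The mill is held upright with its foot at (322,205), and the other two mills are undisturbed. I carry it to above the bore.

Scaled: 0.04 m is 2, 0.02 m is 1.

```bash
echo '[[0.1,1,0,0,0,0],[0.1,2,0,0,0,0],[0.1,2,0,0,0,0],[0.1,2,0,0,0,0],[0.1,2,0,0,0,0],[0.1,2,0,0,0,0],[0.1,2,0,0,0,0],[0.1,2,0,0,0,0],[0.1,2,0,0,0,0],[0.1,2,0,0,0,0],[0.1,2,0,0,0,0],[0.1,2,0,0,0,0]]' | python3 jog.py && echo '[[0,1.15,0,0,0,0],[0,0,0,0,0,0],[0,0,0,0,0,0],[0,0,0,0,0,0]]' | python3 jog.py
cat > m.py <<'E'
from h import *
o=env.get_obs();p=o["tcp_pos"];print(p,o["ee_rot"],o["contact_force"],o["width"])
for n in("scene","wrist"):
  f=imaging.grab_frame(n);X=pts(f);c=-f["R"].T@f["t"]
  if n=="wrist": W=f
  else: SC=f
  m=(np.hypot(X[...,0]-p[0],X[...,1]-p[1])<.018)&(X[...,2]>.135)&(X[...,2]<.27)&(f["depth"]>0);q=X[m];print(n,len(q),"zmin",q[:,2].min())
  for lo,hi in((.165,.195),(.195,.225)):
    # axis from the depth surface and from silhouette mid-line
    k=q[(q[:,2]>lo)&(q[:,2]<hi)]
    if len(k)<10: continue
    mu=k.mean(0);d=c[:2]-mu[:2];d/=np.linalg.norm(d);print(lo,len(k),"axis",np.round(mu[:2]-d*.0063,4))
  m=(abs(X[...,2]-.12)<.004)&(np.hypot(X[...,0]-.583,X[...,1]-.223)<.04)&(f["depth"]>0)
  q=X[m];
  if len(q)>20: print("nut",len(q),cv2.minEnclosingCircle(q[:,:2].astype(np.float32)), (q.min(0)+q.max(0))/2)
E
cat >> m.py <<'E'
import sys
save(W,"w_"+sys.argv[1]);save(SC,"s_"+sys.argv[1],(310,100,470,220),5)
E
python3 m.py 3
```

```text
time: 5.37
tcp_pos: [0.5749, 0.2036, 0.3389]
ee_rot: [-0.396, -3.115, 0.001]
contact_force: [1.1, -0.5, -2.4]
width: 0.0141
gripper_force: 88.0
time: 5.7
tcp_pos: [0.5805, 0.2234, 0.3389]
ee_rot: [-0.396, -3.115, 0.002]
contact_force: [-0.1, 0.3, -2.1]
width: 0.0142
gripper_force: 88.2
[0.58051154 0.2234104  0.33888227] [-3.95808570e-01 -3.11481103e+00  1.92162189e-03] [-0.11823404  0.25799893 -2.117989  ] 0.01416588413686493
scene 389 zmin 0.15773280329814207
0.165 92 axis [0.5819 0.2225]
0.195 102 axis [0.582  0.2226]
nut 219 ((0.5831148028373718, 0.2232966423034668), 0.028668459504842758) [0.5836779  0.22326688 0.11880503]
wrist 1292 zmin 0.1588790880911807
0.165 192 axis [0.5826 0.2221]
0.195 281 axis [0.5826 0.2222]
nut 1364 ((0.582487165927887, 0.2246244251728058), 0.028005335479974747) [0.58243939 0.22461267 0.11891187]
```

View pics/w_3.png

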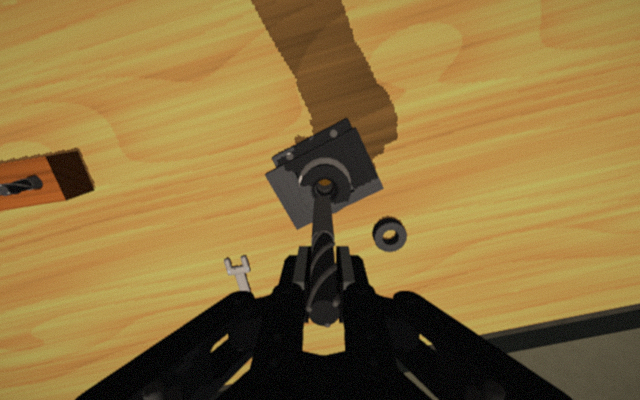

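View pics/s_3.png

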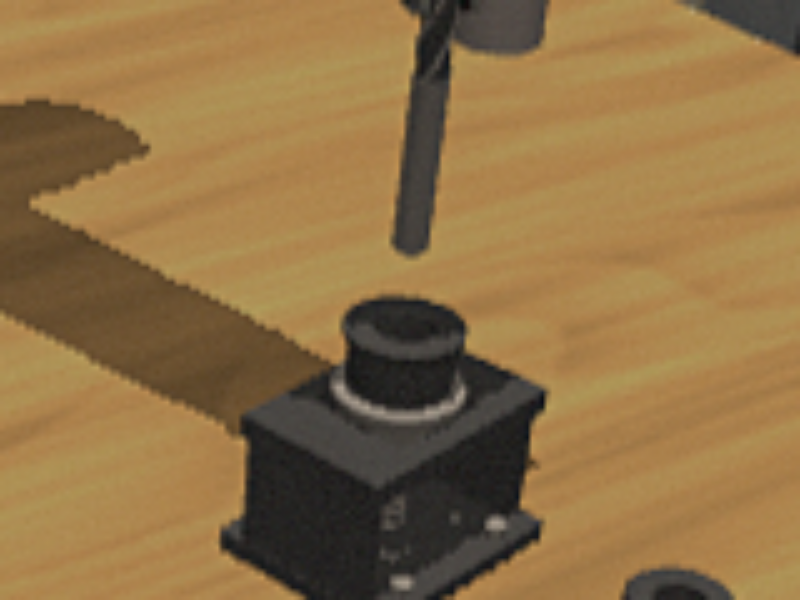

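The foot, at wrist (323,195) and scene (410,245), hangs over the bore at wrist (323,187) and scene (405,325), to within 2 mm. I correct by +1.5 mm in tool y and enter the funnel while watching the force.

Scaled: 0.0015 m is 0.075, 0.015 m is 0.75.

```bash
echo '[[0,0.075,0.75,0,0,0],[0,0,0.75,0,0,0],[0,0,0.3,0,0,0],[0,0,0.3,0,0,0],[0,0,0.3,0,0,0],[0,0,0.2,0,0,0],[0,0,0,0,0,0]]' | python3 jog.py && echo '[[0,0,0.2,0,0,0],[0,0,0.2,0,0,0],[0,0,0.2,0,0,0],[0,0,0,0,0,0],[0,0,0,0,0,0]]' | python3 jog.py
```

```text
time: 6.38
tcp_pos: [0.5811, 0.2249, 0.2873]
ee_rot: [-0.397, -3.116, 0.001]
contact_force: [-0.3, -0.2, -2.5]
width: 0.0138
gripper_force: 88.2
time: 6.8
tcp_pos: [0.5811, 0.2253, 0.2756]
ee_rot: [-0.396, -3.116, 0.0]
contact_force: [-0.0, 0.2, -2.9]
width: 0.0142
gripper_force: 88.2
```

No contact yet, and the foot is inside the straight bore. I continue down.

```bash
echo '[[0,0,0.3,0,0,0],[0,0,0.3,0,0,0],[0,0,0.3,0,0,0],[0,0,0.3,0,0,0],[0,0,0.3,0,0,0],[0,0,0.25,0,0,0],[0,0,0,0,0,0],[0,0,0,0,0,0]]' | python3 jog.py && echo '[[0,0,0.15,0,0,0],[0,0,0.15,0,0,0],[0,0,0.15,0,0,0],[0,0,0.15,0,0,0],[0,0,0.15,0,0,0],[0,0,0,0,0,0],[0,0,0,0,0,0],[0,0,0,0,0,0],[0,0,0,0,0,0]]' | python3 jog.py; python3 -c "
from h import *
for i in range(6):
  imaging.grab_frame('top');o=env.get_obs();print(np.round(o['contact_force'],2),np.round(o['moment'],2),o['tcp_pos'][2])"
```

```text
time: 7.47
tcp_pos: [0.5811, 0.2252, 0.2404]
ee_rot: [-0.396, -3.116, 0.001]
contact_force: [-0.7, -0.2, -3.0]
width: 0.014
gripper_force: 88.2
time: 8.22
tcp_pos: [0.5816, 0.2253, 0.2264]
ee_rot: [0.396, 3.116, 0.0]
contact_force: [-1.3, -0.1, 2.9]
width: 0.014
gripper_force: 88.6
[-0.64 -0.5   2.62] [-0.07  0.06  0.03] 0.22634917451264608
[ 0.37 -0.75  2.65] [-0.01  0.04 -0.03] 0.2262874878176824
[0.54 0.49 2.43] [-0.03 -0.03 -0.01] 0.22623144229932993
[-0.11 -0.63  2.81] [0.02 0.02 0.  ] 0.22615714380583185
[0.11 0.1  2.98] [-0.02 -0.01 -0.03] 0.22614196550326965
[ 0.27 -0.37  3.07] [-0.02 -0.04 -0.01] 0.2260809540271066
```

With the mill's weight zeroed out (-2.7 N hanging free), the stop now carries about 5.5 N. I press about 8 mm more.

```bash
echo '[[0,0,0.1,0,0,0],[0,0,0.1,0,0,0],[0,0,0.1,0,0,0],[0,0,0.1,0,0,0],[0,0,0,0,0,0],[0,0,0,0,0,0],[0,0,0,0,0,0],[0,0,0,0,0,0],[0,0,0,0,0,0],[0,0,0,0,0,0]]' | python3 jog.py; python3 -c "
from h import *
F=[]
for i in range(15):
  s=imaging.grab_frame('scene');o=env.get_obs();F.append([*o['contact_force'],o['tcp_pos'][2],o['width']])
print(np.mean(F,0),F[0],F[-1],o['time'])
X=pts(s);q=X[(abs(X[...,0]-.581)<.02)&(abs(X[...,1]-.2245)<.02)&(X[...,2]>.12)&(X[...,2]<.2)];print(q[:,2].max())
save(s,'s_4',(310,100,470,220),5)"
```

```text
time: 9.35
tcp_pos: [0.5816, 0.2253, 0.2186]
ee_rot: [0.396, 3.115, 0.001]
contact_force: [-2.2, -1.2, 8.5]
width: 0.0139
gripper_force: 89.3
[-1.00989883 -0.61676769  7.81892344  0.21864495  0.01397289] [np.float64(-0.8546888590794651), np.float64(-0.9634404697117179), np.float64(7.781264085954817), np.float64(0.21863998662901438), 0.013634015560284644] [np.float64(-1.4986681125867336), np.float64(-0.20542673112982315), np.float64(7.760063344464164), np.float64(0.2186593221674616), 0.013765079623536652] 10.1
0.19992564542226213
```

View pics/s_4.png

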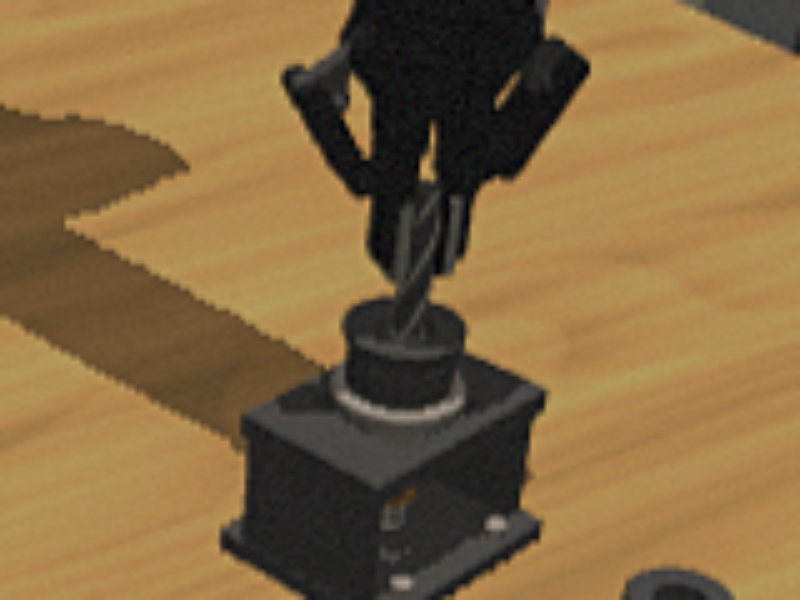

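The view shows the mill deep in the bore with the fingers just above the nut, and the brass stop pressed down at crop (400,500). About 10.5 N now, so I add 2 mm.

```bash
echo '[[0,0,0.05,0,0,0],[0,0,0.05,0,0,0],[0,0,0,0,0,0],[0,0,0,0,0,0],[0,0,0,0,0,0],[0,0,0,0,0,0],[0,0,0,0,0,0],[0,0,0,0,0,0]]' | python3 jog.py; python3 -c "
from h import *
F=[]
for i in range(15):
  s=imaging.grab_frame('scene');o=env.get_obs();F.append([*o['contact_force'],o['tcp_pos'][2],o['width']])
print(np.mean(F,0),np.mean(F[-5:],0),o['time'])
X=pts(s);f=s
m=(np.hypot(X[...,0]-.583,X[...,1]-.224)<.02)&(X[...,2]<.058)&(X[...,2]>.015)&(s['depth']>0)
for p,c in zip(X[m],s['color'][m]): 
  if int(c[0])>1.4*int(c[2]): print(np.round(p,4),c)
"
```

```text
time: 10.77
tcp_pos: [0.5817, 0.2254, 0.217]
ee_rot: [0.396, 3.115, 0.001]
contact_force: [-1.7, -0.7, 9.3]
width: 0.0143
gripper_force: 89.6
[-1.54215809 -0.54099412  9.6759014   0.21696569  0.01394371] [-1.81587243 -0.50344992  9.775412    0.21696784  0.01392589] 11.5167
[0.594  0.23   0.0355] [93 66 26]
[0.5956 0.2228 0.0361] [67 51 25]
[0.5952 0.2262 0.0347] [84 62 20]
[0.5961 0.2285 0.0345] [72 53 24]
[0.597  0.2159 0.0365] [65 48 23]
[0.5942 0.2214 0.0329] [79 56 18]
[0.5967 0.2222 0.0341] [80 59 27]
[0.5955 0.2263 0.0321] [72 50 22]
[0.5933 0.2314 0.029 ] [53 44 31]
[0.5936 0.2162 0.0316] [73 57 31]
[0.5952 0.2178 0.032 ] [76 57 35]
[0.5962 0.22   0.0318] [62 43 20]
[0.597  0.2224 0.0314] [94 81 65]
```

The force gives 9.7 + 2.7 ≈ 12.4 N. The brass disc's top at about 36.5 mm (sunk 15.5 mm) also gives 12.4 N. It is steady, so I hand it in.

```bash
python3 -c "
from workcell import env, imaging, order
print(order.finish_job())"
```

```text
the job is handed in; nothing more can be done
None
```

The job is handed in at about 11.5 s of the 48 s allowed: the long mill is in the collet bore, shank down and still gripped, pressing the spring stop steadily with about 12.4 N (sunk about 15.5 mm of its 28 mm).

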